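# Clamp an offcut by spinning down a wing nut

### The arm

A 6-joint arm with a two-finger parallel gripper is mounted at the origin on a cart in front of the work surface, level with it; the furniture and walls round the work are solid. World frame = base frame: x ahead of the robot, y to its left, z up, the work surface at z = 0. Lengths are in m, angles in rad, forces in N, time in s.
With the tool pointing down it reaches from about 0.25 to 0.725 m from the base axis. Payload 4 kg.
Tool frame: the origin (TCP) lies between the finger pads; the fingertips stand 14 mm ahead of it and the grasp point (between the pads) lies 5 mm behind it (nose_length is the distance from the TCP to the fingertips, in m); z points along the fingers, y is the line along which they close (so a half turn about z gives the same grasp; the last joint's range is limited). The gripper opens to 85 mm and grips with 20 to 120 N. Pads are 22 mm wide; open, the fingers measure 114 mm over their backs; the gripper's body (76 mm by 85 mm) begins 54 mm behind the grasp point. The pads swing forward as they close: fully open they stand 13 mm farther back than shut.
Start: joints at [-1.101, 0.241, 0.005, 1.335, 0, 1.571], TCP at [0.226, -0.446, 0.245] pointing down, gripper open.
Joint ranges: [-2.72, 2.72], [-1.05, 1.87], [-1.09, 1.28], [-1.99, 2.15], [-1.42, 1.44], [-3.14, 3.14]. Speed limits (rad/s): [2.79, 2.79, 3.14, 3.14, 3.14, 3.14].

### API

Orientations are given as a rotation vector (axis times angle).
In Python, from rig import * gives the robot as it stands. Calls block until the motion is done:
- move_to(position, orientation): joint-space move of the TCP to a pose.
- move_straight(position, orientation=None, speed=0.15, until_force=None): straight line of the TCP; orientation=None keeps the orientation; speed is the mean speed in m/s. With until_force (N) it stops when the force on the tool has changed by that much, and returns True; else False.
- goto_joints(angles): joint-space move.
- gripper_to(opening, strength=None): finger opening in m; strength is the grip in N (None keeps the last); returns when the fingers have stopped.
- sleep(seconds).
- inverse_kinematics(position, orientation): joint angles nearest the present ones, or None.
- sense(): the state.
- get_image(name): name is "scene" or "top"; returns a dict with "frame" (480x640x3 uint8, red, green, blue), "z_map" (480x640 float32, m along the optical axis (not along the pixel's ray), 0 where there is no reading), "vertical_fov" (degrees; the focal length in pixels is half the picture's height over the tangent of half this angle, whatever the lens; pixels are square), "cx", "cy" (the principal point, pixels), "rvec" (rotation vector, rad) and "tvec" (3), from world to camera coordinates, as OpenCV has them. Camera axes: x right, y down, z forward; pixel columns grow to the right and rows downward; lengths in m; the calibration is good to about 2 mm. A picture is of the moment at which its call begins.
A pose or a line that the arm cannot do raises Unreachable and nothing moves.
- finish_job(): hands the job in; it is judged then, once.
Trained networks look in a picture, given as the dict that the camera call returned (one of the last four; its "shot" number tells which), for a name from the list of things; names that differ only in an ending like _2 or _b are one class to them, and where a whole thing is asked for, a point or a joint stands for the part that bears it (a point fixed in the world has none). Each returns a list of dicts, best first, with "p" (0 to 1); they miss things now and then, are a little off and sometimes report something else, mostly with a low value. They report only what shows in the picture. A call takes as long as a camera call. They do not tell look-alikes from the thing itself.
- look_for(name, picture): "bbox" ([left, top, right, bottom] in pixels, round what is visible of it).
The state is a dict: "t": time; "joint_positions": joint angles; "dq": joint speeds; "effort": joint torques, N m; "tcp_pos": TCP position; "tool_rot": TCP orientation; "force": force on the tool from outside, world axes, zero at the start; "torque": the same for the moment, N m; "gripper_width": finger opening in m; "gripper_force": force on a finger pad.
Only numpy, scipy, OpenCV 4.12 (cv2) and the standard library are available. Lean on these libraries where they do the work, as an engineer would, in place of code of your own. Each camera call takes 0.05 s, during which the arm holds its last target. There are 200 camera calls.

### The job

Clamp the wooden block that lies loose in the clamping jig, with fingertip pushes alone: push the block along the jig until its end is square against the stop under the clamp arm, then spin the wing nut clockwise (seen from above) by pushing its wings round, stroke after stroke, until it comes to its hard stop and the arm clamps the block. Grip and lift nothing, neither nut nor block, and leave the things around the jig where they are.

Things in the scene. Friction and masses are not known exactly. Their poses are not given: they have to be found in the camera images.
- jig: Fixed plywood clamping jig, right of the saw's rip fence. Origin: on its upright stud's axis, on the worktop; z up. Base plate 15 mm thick, x -50 to +60, y -175 to +55 mm. A wooden fence runs the length of its far side: face at x = +42 mm, 18 mm thick, top 48 mm above the worktop, but 92 mm beside the nut (y -30 to +55). Stud: 10 mm rod, top 108 mm up.
- stop_face (a point): Middle of the face of the jig's end stop for the block, a low wooden strip across the base: at jig x +13, y -22 mm, 30 mm above the worktop; axes as the jig's. The face looks to jig -y, 50 mm wide (jig x -12 to +38), top 45 mm above the worktop.
- workpiece: Loose wooden block lying on the jig's base beside the fence, 62 (x) x 90 (y) x 38 mm high, about 0.11 kg. Origin: centre of its underside, 15 mm above the worktop; axes nearly as the jig's. Starts 25 to 45 mm short of the stop, 2 to 5 mm off the fence. Push its free end in jig +y; home, its centre is at jig y = -67 mm.
- clamp_arm: Flat aluminium arm on the stud, jig x -16 to +16, y -60 to +50 mm, 10 mm thick; its toe reaches in -y over the block's place. Origin: stud axis at its underside. It cannot turn; it sinks 0.75 mm per rad of the wing nut, from 5.9 mm above the block (nut at 0) to pressing on it (tight).
- wing_nut (a joint): Angle of the wing nut, rad: 0 loosest, grows clockwise seen from above, hard stop (tight) at 8.5. Starts between 0 and 1.5. Turns against light friction (about 0.04 N m) and stays where it is left.
- nut_top (a point): On the wing nut's axis, level with its wing tops; turns and sinks with it. x points along one wing, the other is opposite; z up. Wings: upright steel plates 7 mm thick (9 at the rounded end), reaching 38 mm from the axis and 24 mm down; hub radius 12 mm. The arm's top lies 33 mm below this point, which is 102 mm above the worktop at 0 rad, 95 mm when tight.
- sanding_block: Bystander: loose cork sanding block 65 x 116 x 37 mm beyond the jig. Origin: centre of its underside.
- tape_measure: Bystander: loose tape measure 38 x 84 x 68 mm to the right of the jig. Origin: centre of its underside.
- wax_tin: Bystander: loose round tin, 95 mm across, 33 mm high, beyond the jig. Origin: centre of its underside.
Things that resemble listed ones, but are neither listed nor needed, are in the scene too. What is shaped like the workpiece but pink or yellow is not meant.

How it is judged:
On the way, in this order (a step that is already met when the one before it is completed fails the run):
1. the block is against the stop, the wing nut not yet tightened (y of workpiece in the frame of jig above -0.072 m and angle between the y axis of workpiece and the y axis of jig, either way round below 0.15 rad and value of joint wing_nut below 4 rad), for 0.2 s.
2. the wing nut is spun down tight (value of joint wing_nut above 8.2 rad), for 0.1 s.
At the end, for the whole second after the job is handed in: The wing nut is tight (joint above 8.2 of 8.5 rad), the block lies with its end within 5 mm of the stop and square to it within 0.15 rad, at rest, and the clamp arm presses on it with more than 2 N (value of joint wing_nut above 8.2 rad and y of workpiece in the frame of jig above -0.072 m and angle between the y axis of workpiece and the y axis of jig, either way round below 0.15 rad and contact force between clamp_arm and workpiece above 2 N and linear speed of workpiece below 0.01 m/s); the robot touches nothing.
It fails at once if the block is gripped (the grasp point between the pads enters the block) (z of the grasp point in the frame of workpiece between -0.01 and 0.045 m and x of the grasp point in the frame of workpiece between -0.029 and 0.029 m and y of the grasp point in the frame of workpiece between -0.043 and 0.043 m).
It fails at once if the block is lifted more than 12 mm or tipped (height (world z) of workpiece above 0.027 m or angle between workpiece's own z axis and vertical above 0.25 rad).
It fails at once if the wing nut is taken between the fingers (the grasp point between the pads enters a wing or the hub) (z of the grasp point in the frame of nut_top between -0.05 and 0.012 m and y of the grasp point in the frame of nut_top between -0.006 and 0.006 m and x of the grasp point in the frame of nut_top between -0.038 and 0.038 m).
It fails at once if a bystander (sanding block, tape measure or tin) is moved more than 30 mm (distance of any of sanding_block, tape_measure, wax_tin from where it was at the start of the episode above 0.03 m).
It also fails if it takes over 67 s, if anything falls off the work surface, if the arm or the gripper's body presses on something with over 40 N, if the wrist force passes 120 N, or if a joint passes its speed limit or range.

## Working session

There is one attempt and no reset: what is moved stays moved. The work goes in short steps, each a Python script; the robot and the scene stay as the last script left them, time stands still between calls to the robot, and variables do not carry over. Pictures are saved under pics/ and viewed, at most 10 in all, crops included, and the job is handed in when it is done.

```bash
mkdir -p pics; ls
cat > h.py <<'E'
from rig import *
import numpy as np, cv2
def cam(p):
    f=240/np.tan(np.radians(p["vertical_fov"])/2); R=cv2.Rodrigues(np.array(p["rvec"],float))[0]; return f,R,np.array(p["tvec"],float).ravel()
def cloud(p):
    f,R,t=cam(p); z=p["z_map"]; v,u=np.mgrid[:480,:640]
    c=np.stack([(u-p["cx"])/f*z,(v-p["cy"])/f*z,z],-1)
    w=(c-t)@R; w[z==0]=np.nan; return w
def proj(p,X):
    f,R,t=cam(p); c=np.atleast_2d(X)@R.T+t
    return np.c_[c[:,0]/c[:,2]*f+p["cx"],c[:,1]/c[:,2]*f+p["cy"]]
def save(n,img): cv2.imwrite("pics/"+n,img[...,::-1])
E
python3 - <<'E'
from h import *
import pickle
for n in ("scene","top"):
    p=get_image(n); save(n+"1.png",p["frame"]); pickle.dump(p,open(n+".pkl","wb"))
    print(n,p["rvec"],p["tvec"],p["vertical_fov"],p["cx"],p["cy"])
    w=cloud(p)
    for o in ("jig","workpiece","clamp_arm","wing_nut","sanding_block","tape_measure","wax_tin"):
        for d in look_for(o,p)[:3]:
            b=[int(x) for x in d["bbox"]]; m=w[(b[1]+b[3])//2,(b[0]+b[2])//2]
            print(o,b,round(d["p"],2),np.round(m,3))
print(sense())
E
```

```text
pics
scene [ 1.1723001  -2.19871935  1.13054563] [0.07316865 0.42193726 1.11167074] 46.422686813518375 310.13091667933315 236.81147482258942
jig [265, 239, 354, 277] 0.57 [0.079 0.049 0.453]
workpiece [404, 206, 437, 227] 0.86 [ 0.486 -0.652  0.043]
workpiece [174, 331, 222, 371] 0.71 [0.365 0.145 0.036]
clamp_arm [279, 258, 285, 271] 0.44 [ 0.49  -0.157  0.07 ]
sanding_block [233, 223, 277, 252] 0.82 [ 0.671 -0.179  0.038]
tape_measure [369, 215, 398, 240] 0.94 [ 0.487 -0.503  0.058]
wax_tin [274, 210, 291, 232] 0.92 [ 0.704 -0.292  0.032]
top [ 2.13452363 -2.19144561  0.10981719] [-0.25070816  0.57603769  1.42599008] 55.528865517499256 317.357607355914 235.53318060230094
jig [276, 232, 353, 278] 0.56 [ 0.505 -0.254  0.064]
workpiece [312, 238, 343, 265] 0.89 [ 0.517 -0.295  0.055]
workpiece [175, 283, 203, 308] 0.7 [0.391 0.142 0.038]
workpiece [429, 237, 468, 263] 0.64 [ 0.511 -0.677  0.038]
clamp_arm [278, 250, 320, 269] 0.67 [ 0.492 -0.209  0.095]
wing_nut [287, 252, 305, 266] 0.38 [ 0.491 -0.2    0.115]
sanding_block [277, 185, 312, 209] 0.79 [ 0.695 -0.194  0.037]
sanding_bloc
[... 264 characters left out ...]
495 -0.197  0.105]
{'t': 0.8, 'joint_positions': array([-1.10097870e+00,  2.40543759e-01,  5.02372273e-03,  1.33519401e+00,
       -2.48657987e-05,  1.57077845e+00]), 'dq': array([-0.00076175,  0.00159917,  0.00030462,  0.00087893, -0.0027839 ,
        0.00127594]), 'effort': array([-7.22280329e-04, -3.72152781e+01,  2.52676463e+01,  7.72098083e-04,
        1.74436047e-05, -6.19730933e-07]), 'tcp_pos': array([ 0.22636124, -0.44584017,  0.24534366]), 'tool_rot': array([ 3.05522061e+00,  7.31226537e-01, -7.90416072e-06]), 'force': array([-0.60522636,  0.32827731,  0.12729563]), 'torque': array([-0.04852506, -0.01268702, -0.03519688]), 'gripper_force': 0.0, 'gripper_width': 0.08509414540075616}
```

Run:
```python
from h import *
import pickle
a=pickle.load(open("top.pkl","rb"))
c=cv2.resize(a["frame"][215:290,255:365],None,fx=7,fy=7,interpolation=cv2.INTER_CUBIC); save("crop.png",c)
w=cloud(a)
reg=w[210:295,255:375].reshape(-1,3); reg=reg[~np.isnan(reg[:,0])]
for lo,hi in((.010,.02),(.043,.051),(.051,.058),(.066,.085),(.085,.096),(.096,.104),(.104,.115)):
    m=reg[(reg[:,2]>lo)&(reg[:,2]<hi)]; print(lo,hi,len(m),np.round(np.percentile(m[:,:2],[1,5,50,95,99],axis=0),3).tolist() if len(m) else'')
# yaw of block
fr=w; m=(w[...,2]>.047)&(w[...,2]<.058); m[:, :305]=0; m[:,360:]=0;m[:230]=0;m[275:]=0
pts=w[m][:,:2].astype(np.float32); print(cv2.minAreaRect(pts))
```

```text
0.01 0.02 976 [[0.437, -0.374], [0.446, -0.367], [0.476, -0.242], [0.541, -0.151], [0.583, -0.111]]
0.043 0.051 382 [[0.394, -0.363], [0.466, -0.353], [0.545, -0.29], [0.571, -0.103], [0.628, -0.077]]
0.051 0.058 1005 [[0.389, -0.344], [0.404, -0.335], [0.51, -0.108], [0.605, -0.071], [0.64, -0.069]]
0.066 0.085 596 [[0.391, -0.257], [0.41, -0.248], [0.496, -0.123], [0.628, -0.092], [0.646, -0.088]]
0.085 0.096 174 [[0.483, -0.222], [0.488, -0.219], [0.538, -0.186], [0.55, -0.144], [0.553, -0.139]]
0.096 0.104 59 [[0.466, -0.227], [0.469, -0.225], [0.498, -0.194], [0.545, -0.148], [0.548, -0.141]]
0.104 0.115 13 [[0.469, -0.217], [0.47, -0.209], [0.489, -0.197], [0.499, -0.173], [0.505, -0.172]]
((0.525192379951477, -0.2992514371871948), (0.08225849270820618, 0.1407027542591095), 8.391451835632324)
```

View pics/top1.png

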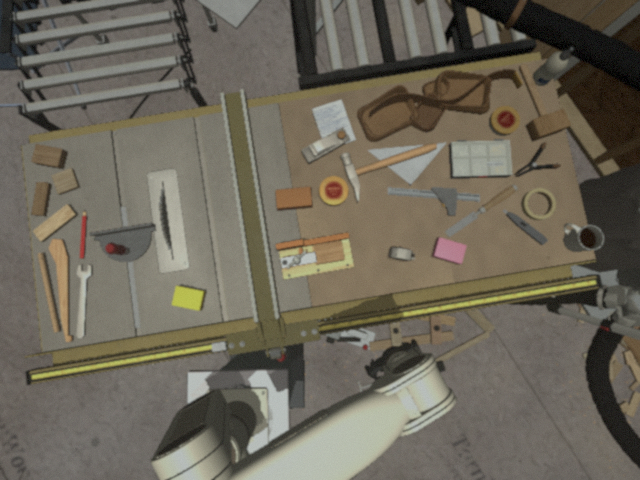

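View pics/crop.png

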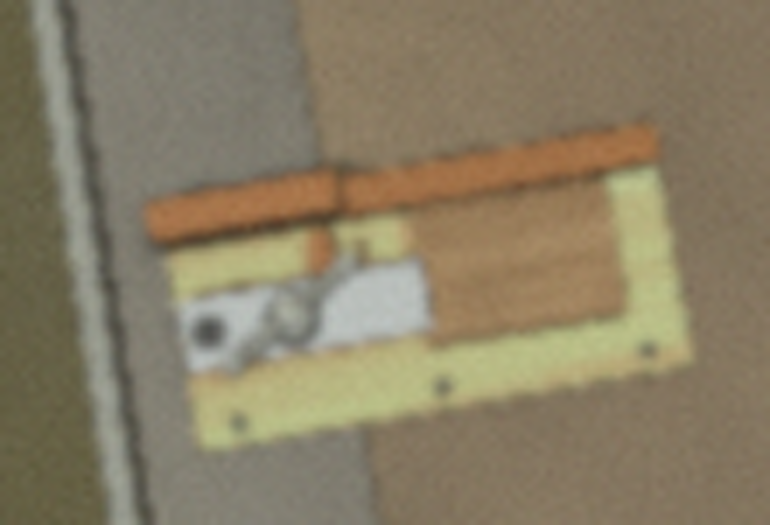

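The block at px (327,251), plain wood and lying in the jig, is the workpiece. The pink one (450,250) and the yellow one (188,297) are decoys, and the crop confirms this. In the crop, the wing nut's hub is at (292,310), with wing ends at about (360,250) and (232,362).

Run:
```python
from h import *
import pickle
from scipy.optimize import least_squares
a=pickle.load(open("top.pkl","rb"))
P=lambda l:np.array(l,float)/7+[255-.43,215-.43]
J=np.array([[-.05,.055,.015],[-.05,-.175,.015],[.06,-.175,.048],[.042,-.175,.048],[.06,.055,.092],[.042,.055,.092]])
uv=P([[203,450],[693,360],[655,122],[658,162],[145,203],[152,243]])
def T(q,X): c,s=np.cos(q[2]),np.sin(q[2]); X=np.atleast_2d(X); return np.c_[q[0]+c*X[:,0]-s*X[:,1],q[1]+s*X[:,0]+c*X[:,1],X[:,2]]
r=least_squares(lambda q:(proj(a,T(q,J))-uv).ravel(),[.5,-.2,0]); q=r.x; print(q,np.round(r.fun.reshape(-1,2),1).tolist())
def unp(uv,z):
    f,R,t=cam(a); d=np.c_[(uv[:,0]-a["cx"])/f,(uv[:,1]-a["cy"])/f,np.ones(len(uv))]@R; C=-R.T@t
    X=C+d*((z-C[2])/d[:,2])[:,None]; c,s=np.cos(q[2]),np.sin(q[2]); Y=X[:,:2]-q[:2]; return X,np.c_[c*Y[:,0]+s*Y[:,1],-s*Y[:,0]+c*Y[:,1]]
print("block",np.round(unp(P([[608,180],[627,318],[432,343],[412,208]]),.053)[1],4).tolist())
print("nut tips, hub",np.round(unp(P([[360,245],[230,365],[292,310]]),.1)[1],4).tolist())
print("stud", proj(a,T(q,[[0,0,.105]])), P([[292,310]]))
np.save("q.npy",q)
# reach test
from scipy.spatial.transform import Rotation as R
for nm,x,y,z in(("blk",.008,-.17,.04),("blk",.008,-.12,.04)):
  for k in range(0,8):
    yaw=q[2]+k*np.pi/4
    rv=(R.from_euler("z",yaw)*R.from_euler("x",np.pi)).as_rotvec()
    i=inverse_kinematics(T(q,[[x,y,z]])[0],rv); print(nm,k,None if i is None else np.round(i,2))
for phi in range(-120,121,60):
  pass
for k in range(8):
    rv=(R.from_euler("z",q[2]+k*np.pi/4)*R.from_euler("x",np.pi)).as_rotvec()
    i=inverse_kinematics(T(q,[[-.02,0,.105]])[0],rv); print("nut",k,None if i is None else np.round(i,2))
```

```text
[ 0.49086522 -0.19957938  0.15319882] [[-0.4, 0.5], [0.4, 0.5], [0.0, -0.3], [0.7, -0.4], [-0.3, -0.1], [-0.3, -0.1]]
block [[0.0366, -0.1488], [-0.0257, -0.1457], [-0.0212, -0.0581], [0.0399, -0.0601]]
nut tips, hub [[0.0239, -0.0351], [-0.0172, 0.0292], [0.0014, -0.0012]]
stud [[295.87727898 259.30380217]] [[296.28428571 258.85571429]]
blk 0 [-0.61  0.66  0.11  1.02  0.    2.38]
blk 1 [-0.61  0.66  0.11  1.02  0.    1.59]
blk 2 [-0.61  0.66  0.11  1.02  0.    0.81]
blk 3 [-0.61  0.66  0.11  1.02  0.    0.02]
blk 4 [-0.61  0.66  0.11  1.02  0.   -0.76]
blk 5 [-0.61  0.66  0.11  1.02  0.   -1.55]
blk 6 [-0.61  0.66  0.11  1.02  0.   -2.33]
blk 7 [-0.61  0.66  0.11  1.02  0.   -3.12]
blk 0 [-0.55  0.6  -0.    0.97  0.    2.44]
blk 1 [-0.55  0.6  -0.    0.97  0.    1.65]
blk 2 [-0.55  0.6  -0.    0.97  0.    0.87]
blk 3 [-0.55  0.6  -0.    0.97  0.    0.08]
blk 4 [-0.55  0.6  -0.    0.97  0.   -0.7 ]
blk 5 [-0.55  0.6  -0.    0.97  0.   -1.49]
blk 6 [-0.55  0.6  -0.    0.97  0.   -2.27]
blk 7 [-0.55  0.6  -0.    0.97  0.   -3.06]
nut 0 [-0.41  0.37 -0.2   1.    0.    2.58]
nut 1 [-0.41  0.37 -0.2   1.    0.    1.8 ]
nut 2 [-0.41  0.37 -0.2   1.    0.    1.01]
nut 3 [-0.41  0.37 -0.2   1.    0.    0.23]
nut 4 [-0.41  0.37 -0.2   1.    0.   -0.56]
nut 5 [-0.41  0.37 -0.2   1.    0.   -1.34]
nut 6 [-0.41  0.37 -0.2   1.    0.   -2.13]
nut 7 [-0.41  0.37 -0.2   1.    0.   -2.92]
```

```bash
cat >> h.py <<'E'
from scipy.spatial.transform import Rotation as Rt
q=np.load("q.npy")
def W(x,y,tip):
    c,s=np.cos(q[2]),np.sin(q[2]); return np.array([q[0]+c*x-s*y,q[1]+s*x+c*y,tip+.014])
def O(deg): return (Rt.from_euler("z",q[2]+np.radians(deg))*Rt.from_euler("x",np.pi)).as_rotvec()
def look(n,box=(245,205,365,290)):
    p=get_image("top"); l,t,r,b=box
    save(n,cv2.resize(p["frame"][t:b,l:r],None,fx=6.5,fy=6.5,interpolation=cv2.INTER_CUBIC)); return p
E
python3 - <<'E'
from h import *
gripper_to(0.0,40)
move_to(W(.008,-.17,.09),O(90))
move_straight(W(.008,-.17,.026),speed=.1)
hit=move_straight(W(.008,-.105,.026),speed=.03,until_force=8)
s=sense(); d=s["tcp_pos"]-W(0,0,0); c,sn=np.cos(q[2]),np.sin(q[2])
print(hit,s["t"],s["force"],"tip jig",c*d[0]+sn*d[1],-sn*d[0]+c*d[1])
sleep(.3)
move_straight(W(.008,-.15,.026),speed=.08)
move_straight(W(.008,-.15,.13),speed=.15)
look("b.png"); print(sense()["t"])
E
```

```text
True 5.1333 [ 0.51403592 -1.21011719  1.68566379] tip jig 0.007833863324774128 -0.12234442812408072
6.825
```

View pics/b.png

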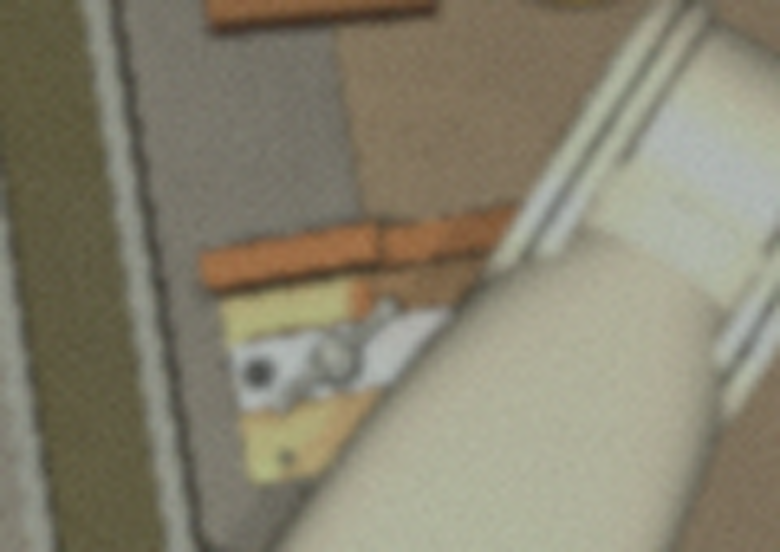

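The block's end sits flush against the orange stop strip (around 360,295 in the crop), and the tip position agrees with that: pushed face at about jig y -111. The nut hasn't moved. Next is stroke 1, kept high so the finger clears the tall fence.

```bash
cat >> h.py <<'E'
def peg(psi,off,tip,r=.027):
    a=np.radians(psi); u=np.array([np.cos(a),np.sin(a)]); v=np.array([-u[1],u[0]])
    x,y=r*u+off*v; return W(x,y,tip),O(psi+270)
def stroke(p0,p1,tip,tip1=None,clear=.021,force=15,step=12,speed=.028):
    """push the wing at psi=p0 clockwise to p1 (deg, decreasing)"""
    tip1=tip if tip1 is None else tip1
    move_to(*peg(p0,clear,.125)); a,o=peg(p0,clear,tip)
    if move_straight(a,o,speed=.08,until_force=10): print("blocked going down",sense()["force"],sense()["tcp_pos"]); return None
    psi=np.linspace(p0,p1,int(np.ceil((p0-p1)/step))+1); hit=False; F=[]
    for k in psi:
        a,o=peg(k,.0145,tip+(tip1-tip)*(p0-k)/(p0-p1))
        hit=move_straight(a,o,speed=speed,until_force=force); F.append(np.linalg.norm(sense()["force"][:2]))
        if hit: break
    print("hit" if hit else "end","psi",round(k,1),"F",np.round(F,1),"t",sense()["t"])
    return k,hit
def back(psi,off=.024,tip=.125):
    a,o=peg(psi,off,sense()["tcp_pos"][2]-.014); move_straight(a,o,speed=.06)
    a[2]=tip+.014; move_straight(a,o,speed=.15)
E
python3 - <<'E'
from h import *
r=stroke(-57,-265,.0945,.0925,clear=.022)
if r: back(r[0])
goto=move_to(W(-.01,-.17,.2),O(90)); p=look("c.png"); print(sense()["t"])
E
```

```text
end psi -265.0 F [0.5 0.6 1.1 1.1 1.1 0.4 0.7 0.9 0.2 0.9 0.2 0.7 0.6 0.5 0.5 1.  0.4 0.3
 0.4] t 16.0667
18.325
```

View pics/c.png

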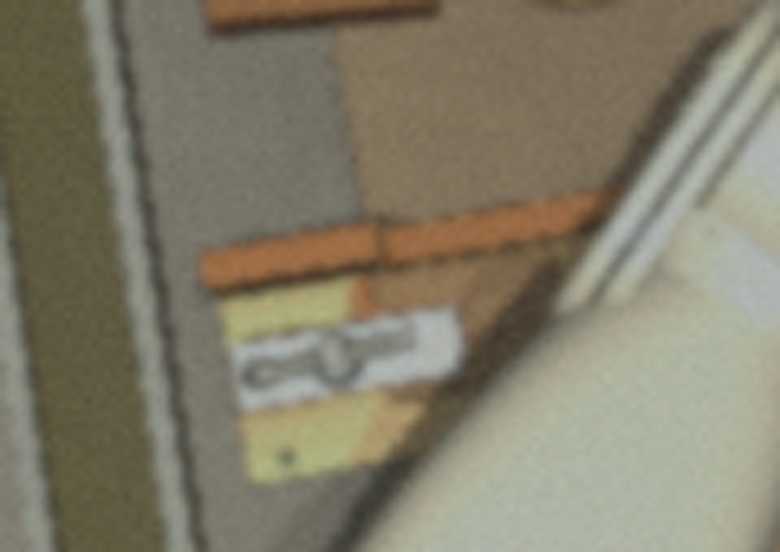

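The wings now lie along the arm, with tips at (412,338) and (245,375) in the crop. That is psi ≈ -86/94, as stroke 1 was meant to leave them. On to stroke 2, then stroke 3 to the hard stop.

Run:
```python
from h import *
r=stroke(-85,-268,.087,.084,clear=.021)
if r:
    back(r[0])
    if not r[1]:
        r=stroke(-88,-268,.083,.082,clear=.021)
        if r: back(r[0])
move_to(W(-.01,-.17,.2),O(90)); p=look("d.png"); print(sense()["t"])
```

```text
end psi -268.0 F [0.2 0.6 1.  0.6 0.7 0.6 0.3 0.9 1.  2.1 0.2 1.2 0.  0.9 0.8 0.3 1. ] t 26.4917
hit psi -148.0 F [0.8 0.2 1.6 1.6 9.7 5.2] t 32.725
34.1167
```

View pics/d.png

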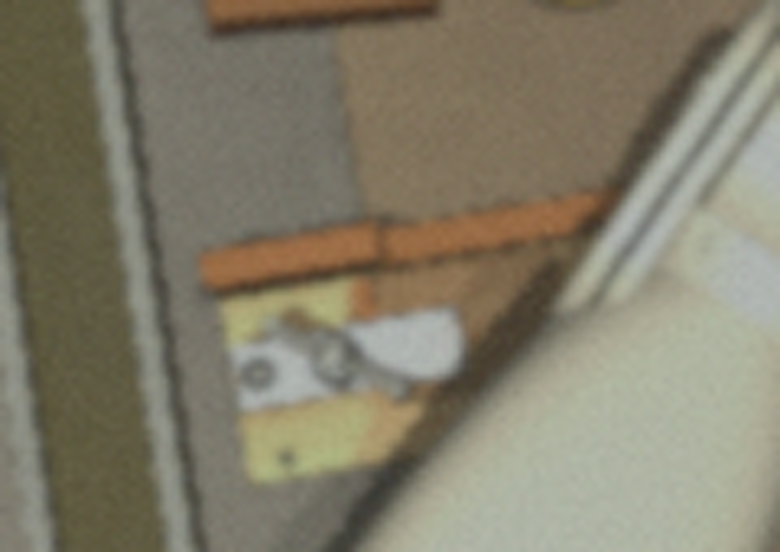

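The wing nearer the robot stands at psi ≈ -126 (tip 405,392 in the crop). The resistance there is either the clamp starting to press or the hard stop, so I'll push again harder and in finer steps.

Run:
```python
from h import *
r=stroke(-122,-200,.082,.081,clear=.021,force=32,step=5,speed=.02)
s=sense(); d=s["tcp_pos"]-W(0,0,0); c,sn=np.cos(q[2]),np.sin(q[2]); x,y=c*d[0]+sn*d[1],-sn*d[0]+c*d[1]
print("peg jig",x,y,"wing psi",np.degrees(np.arctan2(y,x)-np.arctan2(.0145,.027)),s["force"])
if r: back(np.degrees(np.arctan2(y,x)-np.arctan2(.0145,.027)))
move_to(W(-.01,-.17,.2),O(90)); p=look("e.png"); print(sense()["t"])
```

```text
end psi -200.0 F [ 0.5  0.6  6.4 10.9 16.1 20.6 25.8 31.3 36.5 40.8 38.6 45.6 49.6 54.9
 60.5 65.6 49.9] t 40.6167
peg jig -0.012350556658252895 -0.027299467446461115 wing psi -142.57992502765188 [ 29.63893109 -40.17716241  -1.47564275]
42.85
```

View pics/e.png

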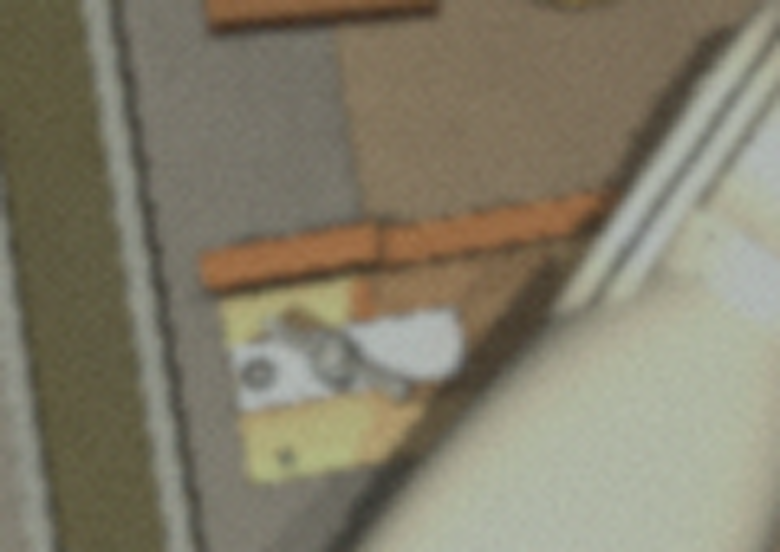

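Force rose like a spring to about 65 N and the wing didn't move, which points to the hard stop. I'll check the arm's height change and the block's place before handing in.

Run:
```python
from h import *
import pickle
a=pickle.load(open("top.pkl","rb"))
move_to(W(-.1,-.28,.2),O(90))
for k in range(3):
    p=get_image("top")
    def jz(p):
        w=cloud(p); d=w-np.array([q[0],q[1],0]); c,s=np.cos(q[2]),np.sin(q[2]); return np.dstack([c*d[...,0]+s*d[...,1],-s*d[...,0]+c*d[...,1],w[...,2]])
    o=[]
    for im in(a,p):
        j=jz(im); m=lambda x0,x1,y0,y1:(j[...,0]>x0)&(j[...,0]<x1)&(j[...,1]>y0)&(j[...,1]<y1)
        t=m(-.011,.011,-.056,-.043); f=m(.046,.056,-.15,-.05); b=m(-.02,.035,-.1,-.07)
        o.append([np.median(j[...,2][z]) for z in(t,f,b)]+[t.sum(),b.sum()])
    print(np.round(o,4).tolist())
print(sense()["t"])
save("f.png",cv2.resize(p["frame"][205:290,245:365],None,fx=6.5,fy=6.5,interpolation=cv2.INTER_CUBIC))
```

```text
[[0.0689, 0.0488, 0.0533, 30.0, 169.0], [0.0639, 0.0483, 0.053, 30.0, 169.0]]
[[0.0689, 0.0488, 0.0533, 30.0, 169.0], [0.0634, 0.0479, 0.0531, 31.0, 169.0]]
[[0.0689, 0.0488, 0.0533, 30.0, 169.0], [0.0631, 0.0482, 0.0534, 29.0, 169.0]]
43.625
```

View pics/f.png

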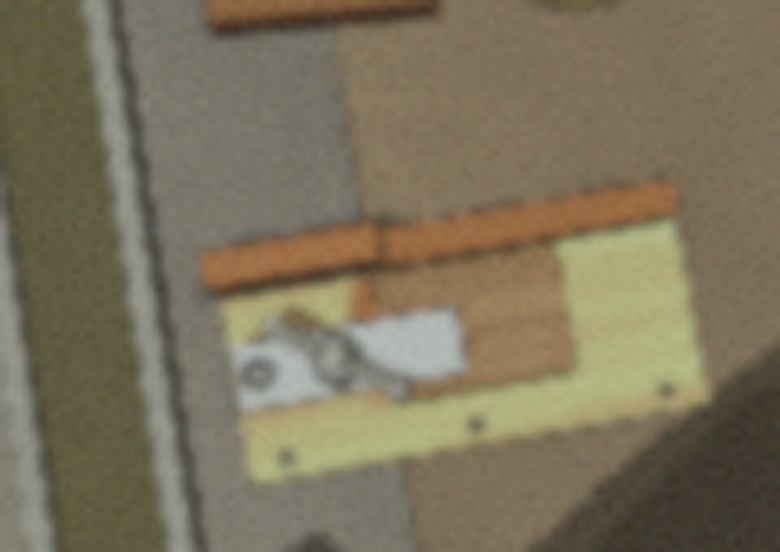

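The block is square against the stop under the arm, with its free end at about (570,310) in the crop. The arm sank about 5.5 mm and its underside now sits at block-top height.

```bash
python3 -c "
from h import *
print(finish_job())"
```

```text
the job is handed in; nothing more can be done
None
```

The block was pushed square against the stop and the wing nut was spun clockwise until it would turn no further at about 65 N of push; the arm came down onto the block, and the job was handed in at about 44 s with no verdict returned.

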